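Close the sticky shutter of a dark box

TASK

The dish in the grey box must be kept dark. Lift the small conical flask out of the box and stand it upright on the bench, then slide the orange shutter fully shut, both of its ends home against the end wall; its track is sticky and it racks and jams when one end runs ahead, so work it along with gentle pushes on its two knobs in turn, never forcing it. Leave the dish and the timer where they are and do not disturb the amber bottle or the tall beaker beside the box.

Things in the scene. Friction and masses are not known exactly. Their poses are not given: they have to be found in the camera images.
- box: Fixed open-topped grey box, 256 (x) x 236 (y) mm. Origin: centre of its underside, on the bench. +x is the way the shutter closes, +y to the left of that. Inside floor 10 mm up. Side tracks along x: channel walls at y = +-104 mm, ledges with top at z = 50, aluminium lips over them (y beyond +-92, top z = 67). Deck under the shutter for x < 10 mm (top z = 47); the opening is x > 10 mm.
- end_wall (a point): Middle of the inner face of the box's end wall, which the shut shutter's leading edge meets: x = +120, y = 0, z = 54 mm in the box frame. The wall's top is at z = 67 mm. Axes as the box.
- bridge (a point): Centre of the top of the fixed grey bridge plate, at x = -57, y = 0, z = 69 mm in the box frame. The plate is 134 (x) x 100 (y) x 6 mm and covers the middle of the parked shutter 5 mm above it, so only the shutter's two ends can be reached.
- shutter: Loose flat orange panel, 116 (x) x 200 (y) x 8 mm, 0.4 to 0.8 kg, lying on the ledges of the box under the lips. Origin: centre of its underside; axes parallel to the box's when straight. 4 mm of play at each side; it skews about 0.14 rad either way, then jams. A push on one knob turns it about its other end. Shut, its origin is at x = +62 mm in the box frame; it starts 116 to 128 mm before.
- knob_left (a point): Centre of the top of the shutter's left (+y) black round knob, diameter 22 mm, standing 40 mm above the panel's top (panel top z = 58 mm, knob top z = 98 mm). In the shutter frame at x = 12, y = +74 mm. Its axes are those of the shutter.
- knob_right (a point): The same for the right (-y) knob, in the shutter frame at x = 12, y = -74 mm. A push on a knob takes roughly 2 to 14 N while the shutter moves; 18 N or more means that it has jammed or is home.
- front_left (a point): Point on the shutter's leading edge, left, half-way up the panel: shutter frame x = 58, y = +80 mm. At x = +120 mm in the box frame it touches the end wall.
- front_right (a point): The same on the right, shutter frame x = 58, y = -80 mm.
- flask_centre (a point): Centre (half-way up, 58.5 mm above its base) of the small glass conical flask, 65 mm base diameter, 117 mm tall, 0.15 kg, standing on the box's floor in the opening, left or right. Its neck, 28 mm in diameter, runs from 86 to 117 mm above its base: grasp it there. Its z axis points up. Apart from the listed things the bench is clear up to 0.7 m from the robot and 0.33 m either side.
- dish: Petri dish, 62 mm diameter, 14 mm high, loose on the floor of the box in the opening, beside the flask. Origin: centre of its underside.
- timer: White kitchen timer 66 x 62 x 19 mm, lying loose on top of the bridge plate. Origin: centre of its underside, 69 mm above the bench.
- amber_bottle: Screw-cap lab bottle, 84 mm diameter, 179 mm tall, standing loose on the bench beside the box, left or right. Origin: centre of its underside.
- tall_beaker: Glass beaker, 77 mm wide, 114 mm tall, standing loose on the bench at the box's other side. Origin: centre of its underside.
Not all that is in view belongs to the job. Several things have the shape of the shutter; the one meant has the colours described above.

How it is judged:
By the outcome, as a careful person would: the job done as asked, in the order asked, and still so for the second after the job is handed in, with the robot touching nothing.
It also fails if it takes over 72 s, if anything falls off the work surface, if the arm or the gripper's body presses on something with over 40 N, if the wrist force passes 120 N, or if a joint passes its speed limit or range.

ROBOT

A 6-joint arm with a two-finger parallel gripper is mounted at the origin on a cart in front of the work surface, level with it; the furniture and walls round the work are solid. World frame = base frame: x ahead of the robot, y to its left, z up, the work surface at z = 0. Lengths are in m, angles in degrees, forces in N, time in s.
With the tool pointing down it reaches from about 0.275 to 0.775 m from the base axis. Payload 14.6 kg.
Tool frame: the origin (TCP) lies at the very end of the fingers, on their centre line; the grasp point (between the pads) lies 19 mm behind it (env.grasp_offset is the distance from the TCP to the grasp point, in m); z points along the fingers, y is the line along which they close (so a half turn about z gives the same grasp; the last joint's range is limited). The gripper opens to 85 mm and grips with 20 to 120 N. Pads are 22 mm wide; open, the fingers measure 114 mm over their backs; the gripper's body (76 mm by 85 mm) begins 54 mm behind the grasp point. The pads swing forward as they close: fully open they stand 13 mm farther back than shut.
Start: joints at [64.612, 15.075, -2.767, 72.158, 0, 81.102], TCP at [0.149, 0.503, 0.231] pointing down, gripper open.
Joint ranges: [-151.79, 151.79], [-50.71, 97.33], [-67.44, 78.34], [-121.81, 120.89], [-77.56, 73.72], [-180, 180]. Speed limits (degrees/s): [108.29, 108.29, 147.25, 159.86, 180, 180].

INTERFACE

Orientations are given as a 3x3 rotation matrix whose columns are the frame's x, y, z axes.
In Python, from cell import sensors, eyes, order, env gives the robot as it stands.
- The arm moves only by the tool carry_out, never from a script. Its argument "rows" is a list of rows, each a list of 7 numbers: the shift along the tool's x, y, z in m, then the turn, a rotation vector about the tool's x, y, z in rad, then the closure, from -1 (fully open) to 1 (shut). In form: [[x, y, z, ax, ay, az, gripper], ...]. A call has 1 to 12 rows; each row shifts and turns the commanded pose from where the row before left it, along the tool's axes as they then stand; what a row does not reach is not made up. A row lasts 1/10 s, in which the tool goes at most 50 mm and 8.59 degrees, less where a joint would pass 70% of its speed; a pose out of reach is approached as far as the arm can. A call is refused whole if a number of a shift passes 0.05 or a number of a turn 0.15, either way. A call with a gripper value outside its range is refused whole. The fingers move at their own pace and stop on an object; the grip force is fixed at half the most. Time passes only in rows, so rows that do not move let the fingers close. It gives the time, the measured TCP pose, the force, the opening and the grip force at its end, in the units of the state.
- sensors.sense(): the state, without advancing time (a new reading comes with each control period).
- eyes.capture(name): name is "scene" or "side" or "wrist"; returns a dict with "color" (420x560x3 uint8, red, green, blue), "K" (3x3 intrinsics, pixels), "rvec" (rotation vector, rad) and "tvec" (3), from world to camera coordinates, as OpenCV has them; the wrist camera has in their place "T_tool_cam" (4x4, takes a point from camera to tool coordinates, whose origin is the TCP and whose axes are the flange's). Camera axes: x right, y down, z forward; pixel columns grow to the right and rows downward; lengths in m; the calibration is good to about 2 mm. A picture is of the moment at which its call begins: read the wrist's pose just before it. There is no depth.
- order.hand_in(): hands the job in; it is judged then, once.
The state is a dict: "clock": time; "joint_pos": joint angles; "joint_velocities": joint speeds; "joint_torque": joint torques, N m; "ee_pos": TCP position; "ee_rot": TCP orientation; "wrist_force": force on the tool from outside, world axes, zero at the start; "torque": the same for the moment, N m; "opening": opening from 0.0 (shut) to 1.0 (fully open); "gripper_force": force on a finger pad.
Only numpy, scipy, OpenCV 4.12 (cv2) and the standard library are available. Lean on these libraries where they do the work, as an engineer would, in place of code of your own. Each camera call takes 0.05 s, during which the arm holds its last target. There are 200 camera calls.

## Working session

There is one attempt and no reset: what is moved stays moved. The work goes in short steps, Python scripts to look and compute and a tool call to move; the robot and the scene stay as the last step left them, time stands still between calls to the robot, and variables do not carry over. Pictures are saved under pics/ and viewed, at most 10 in all, crops included, and the job is handed in when it is done.

Besides the shell and the picture viewer there is one more tool, called after "Request:" as name([rows], argument=value, ...), one row to a line, values as JSON. carry_out: Moves the arm, as the interface text tells. Its arguments: {"type":"object","properties":{"rows":{"type":"array"}},"required":["rows"]}

```bash
mkdir -p pics; ls; cat > h.py <<'E'
import numpy as np, cv2
from cell import sensors, eyes, order, env
def cap(n,f=None):
    d=eyes.capture(n)
    if f: cv2.imwrite('pics/'+f,cv2.cvtColor(d['color'],cv2.COLOR_RGB2BGR))
    return d
def pix2z(d,uv,z):
    R=cv2.Rodrigues(np.array(d['rvec'],float))[0];t=np.array(d['tvec'],float).ravel()
    c=-R.T@t; r=R.T@np.linalg.inv(d['K'])@np.array([uv[0],uv[1],1.])
    return c+r*(z-c[2])/r[2]
def proj(d,P):
    return cv2.projectPoints(np.array(P,float).reshape(-1,1,3),np.array(d['rvec'],float),np.array(d['tvec'],float),np.array(d['K'],float),None)[0].reshape(-1,2)
E
python3 - <<'E'
from h import *
import pickle
for n in('scene','side'):
    d=cap(n,n+'0.png');pickle.dump(dict(d),open(n+'.pkl','wb'))
    print(n,d['K'].tolist(),np.ravel(d['rvec']),np.ravel(d['tvec']))
print(sensors.sense())
a=cv2.imread('pics/scene0.png');
E
```

```text
pics
scene [[404.98904962529423, 0.0, 281.9215343716614], [0.0, 404.98904962529423, 212.24836568489644], [0.0, 0.0, 1.0]] [ 1.99739373 -0.87289355  0.49079116] [-0.45167283  0.23950809  1.12292097]
side [[461.01450402872973, 0.0, 285.06569934145597], [0.0, 461.01450402872973, 208.09008098188335], [0.0, 0.0, 1.0]] [ 0.04684761  2.68349859 -1.57357423] [0.54068205 0.13900474 1.31400888]
{'clock': 0.1, 'joint_pos': array([ 6.46146588e+01,  1.50991798e+01, -2.79915657e+00,  7.21580986e+01,
       -2.22028386e-05,  8.11016843e+01]), 'joint_velocities': array([-0.12427757, -0.14007919,  0.0527656 ,  0.06370102,  0.02124989,
        0.03421082]), 'joint_torque': array([ 6.58911493e-03, -6.38580036e+01,  3.85064507e+01,  9.98460688e-03,
        7.83588371e-05,  1.90176604e-05]), 'ee_pos': array([0.14890048, 0.50319866, 0.23085147]), 'ee_rot': array([[-9.58883993e-01,  2.83798010e-01, -4.21912868e-04],
       [ 2.83798283e-01,  9.58883592e-01, -8.90037369e-04],
       [ 1.51974493e-04, -9.73180734e-04, -9.99999515e-01]]), 'wrist_force': array([-0.12604367,  0.12197272, -0.03063663]), 'torque': array([-0.00550525, -0.0423734 ,  0.02435035]), 'gripper_force': 0.0, 'opening': 0.9981199992625938}
```

View pics/scene0.png

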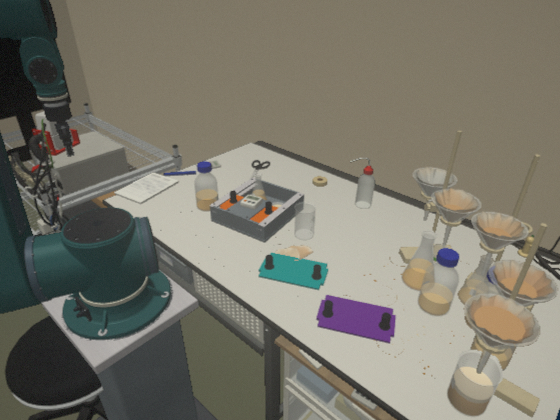

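View pics/side0.png

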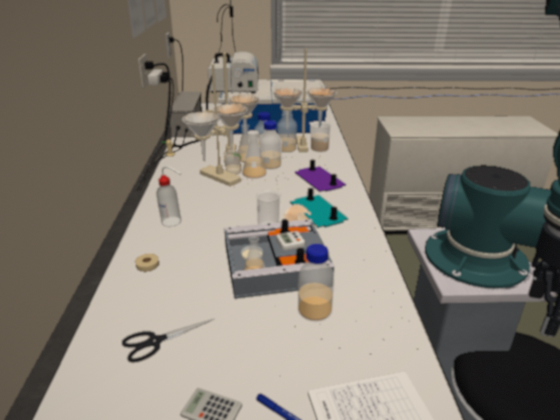

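Lookalikes in the scene picture: orange shutter in the box (258,208), teal panel (293,270) and purple panel (357,318), so I take the orange one. Small flask in the box (259,188), other flasks at about (420,262) and (480,280), so I take the one in the box. The amber bottle is at (206,187) and the beaker at (305,222). Next is one close crop to check.

```bash
python3 - <<'E'
import cv2,numpy as np
a=cv2.imread('pics/scene0.png')[150:260,180:330]; b=cv2.imread('pics/side0.png')[185:325,210:350]
cv2.imwrite('pics/c1.png',np.vstack([np.hstack([cv2.resize(a,(450*1,330),interpolation=2),cv2.resize(b,(330,330),interpolation=2)])]))
cv2.imwrite('pics/c1.png',cv2.resize(a,(750,550),interpolation=2));cv2.imwrite('pics/c2.png',cv2.resize(b,(560,560),interpolation=2))
E
```

```text
(no output)
```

View pics/c1.png

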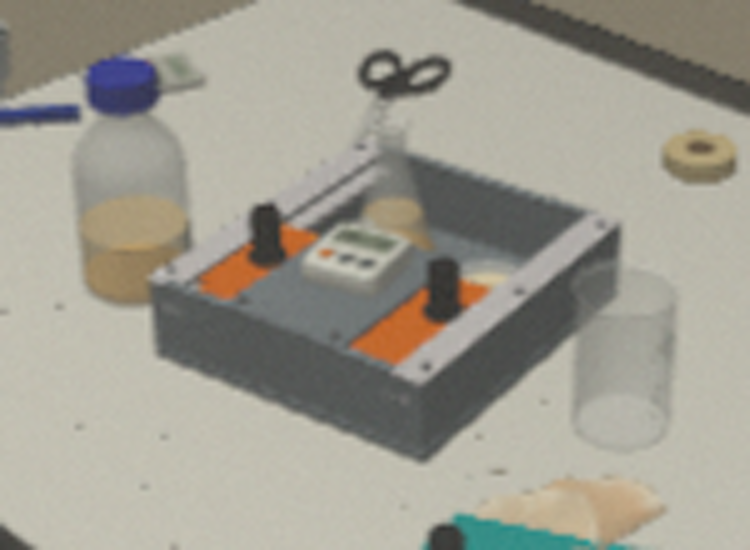

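View pics/c2.png

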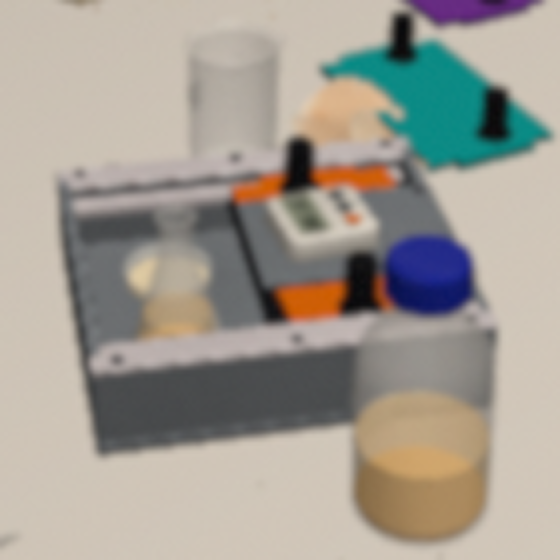

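```bash
python3 - <<'E'
from h import *
import pickle
from scipy.optimize import least_squares
S=pickle.load(open('scene.pkl','rb'));D=pickle.load(open('side.pkl','rb'))
f1=lambda p:np.array(p)/5+[180,150]-.4
f2=lambda p:np.array(p)/4+[210,185]-.4
A=[((-128,118,67),(152,283)),((-128,-118,67),(425,383)),((-128,-118,0),(423,461)),((128,-118,67),(620,228)),((128,118,67),(375,143)),((-128,118,0),(158,352))]
B=[((-128,118,67),(495,325)),((128,118,67),(93,365)),((128,118,0),(100,452)),((128,-118,67),(58,175)),((-128,-118,67),(412,145))]
def T(p,P):
    c,s=np.cos(p[2]),np.sin(p[2]);P=np.array(P,float)/1000
    return np.c_[P[:,0]*c-P[:,1]*s+p[0],P[:,0]*s+P[:,1]*c+p[1],P[:,2]]
def res(p):
    return np.r_[(proj(S,T(p,[a for a,_ in A]))-[f1(b) for _,b in A]).ravel(),(proj(D,T(p,[a for a,_ in B]))-[f2(b) for _,b in B]).ravel()]
r=least_squares(res,[.5,.1,0],loss='soft_l1');p=r.x;print('box',p[:2],np.degrees(p[2]),np.round(r.fun,1))
R=np.array([[np.cos(p[2]),np.sin(p[2])],[-np.sin(p[2]),np.cos(p[2])]])
for n,a,b,z in [('kl',(266,208),(362,259),.098),('kr',(444,263),(300,144),.098),('flask',(393,124),(177,210),.127),('bottle',(122,68),(430,248),.179),('beaker',(627,280),(234,42),.114)]:
    q=[pix2z(S,f1(a),z)[:2],pix2z(D,f2(b),z)[:2]]
    print(n,np.round(q,4).tolist(),'box',[np.round(R@(x-p[:2])*1000,1).tolist() for x in q])
E
```

```text
box [0.56704515 0.02264163] 8.638814852328629 [-0.6 -1.6 -0.6  0.1  0.1  1.2  1.3 -1.4 -0.9 -1.4 -0.2  0.5  1.  -0.6
 -0.4  0.5 -1.   0.3  0.6 -2.2 -0.8 -2.6]
kl [[0.5072, 0.0898], [0.5081, 0.0929]] box [[-49.1, 75.4], [-47.7, 78.3]]
kr [[0.5398, -0.0545], [0.5415, -0.0498]] box [[-38.6, -72.2], [-36.1, -67.7]]
flask [[0.6214, 0.0763], [0.6243, 0.0781]] box [[61.8, 44.9], [64.9, 46.2]]
bottle [[0.4793, 0.2051], [0.4798, 0.2014]] box [[-59.3, 193.6], [-59.4, 189.8]]
beaker [[0.5878, -0.1754], [0.5863, -0.1737]] box [[-9.2, -198.9], [-10.5, -197.0]]
```

The crop confirms the choice: the orange panel, with black knobs at crop (266,208) and (444,263), is in the box. The flask neck is at crop (393,122) on the left of the opening, with the dish beside it on the right. The box centre is (0.567, 0.023), yaw 8.6°. First I turn the tool to line up with the box and move towards the flask.

Request:
carry_out([
  [0,0,0,0,0,-0.146,-1],
  [0,0,0,0,0,-0.146,-1],
  [0,0,0,0,0,-0.146,-1],
  [-0.03,-0.038,0,0,0,0,-1],
  [-0.03,-0.038,0,0,0,0,-1],
  [-0.03,-0.038,0,0,0,0,-1],
  [-0.03,-0.038,0,0,0,0,-1],
  [-0.03,-0.038,0,0,0,0,-1],
  [-0.03,-0.038,0,0,0,0,-1],
  [-0.03,-0.038,0,0,0,0,-1],
  [-0.03,-0.038,0,0,0,0,-1],
  [-0.03,-0.038,0,0,0,0,-1],
])

```text
clock: 1.3
ee_pos: [0.4683, 0.2039, 0.2312]
ee_rot: [[-0.989, -0.149, -0.0], [-0.149, 0.989, 0.0], [0.0, 0.0, -1.0]]
wrist_force: [0.2, 0.9, -0.0]
opening: 1.0
gripper_force: 0.0
```

```bash
cat >> h.py <<'E'
BP=np.array([0.567,0.0226]);BY=np.radians(8.64)
def b2w(x,y,z=0): 
    c,s=np.cos(BY),np.sin(BY);return np.array([BP[0]+(x*c-y*s)/1000,BP[1]+(x*s+y*c)/1000,z/1000])
def w2b(P):
    c,s=np.cos(BY),np.sin(BY);d=np.array(P[:2])-BP;return np.round([1000*(c*d[0]+s*d[1]),1000*(-s*d[0]+c*d[1]),1000*P[2]],1)
def to(P):
    s=sensors.sense();print('clk',s['clock'],'box-frame tcp',w2b(s['ee_pos']),'F',np.round(s['wrist_force'],1),'yaw-x',np.degrees(np.arctan2(-s['ee_rot'][1,0],-s['ee_rot'][0,0])),'tool delta',np.round(np.array(s['ee_rot']).T@(np.array(P)-s['ee_pos']),4))
E
python3 -c "
from h import *
to([.6229,.0772,.2])"
```

```text
clk 1.3 box-frame tcp [-70.4 194.1 231.2] F [ 0.2  0.9 -0. ] yaw-x 8.590750837271832 tool delta [-0.134  -0.1484  0.0312]
```

Request:
carry_out([
  [-0.033,-0.037,0,0,0,0,-1],
  [-0.033,-0.037,0,0,0,0,-1],
  [-0.033,-0.037,0,0,0,0,-1],
  [-0.034,-0.037,0,0,0,0,-1],
  [0,0,0,0,0,0,-1],
])

```text
clock: 1.8
ee_pos: [0.624, 0.0755, 0.2293]
ee_rot: [[-0.989, -0.146, -0.001], [-0.146, 0.989, -0.001], [0.001, -0.001, -1.0]]
wrist_force: [-0.7, 0.2, -1.7]
opening: 1.005
gripper_force: 0.0
```

```bash
python3 - <<'E'
from h import *
import pickle
s=sensors.sense();d=dict(cap('wrist','w1.png'));d['pos']=s['ee_pos'];d['rot']=s['ee_rot']
R=np.array(s['ee_rot']);M=np.eye(4);M[:3,:3]=R;M[:3,3]=s['ee_pos'];W=np.linalg.inv(M@d['T_tool_cam'])
d['rvec']=cv2.Rodrigues(W[:3,:3])[0];d['tvec']=W[:3,3];pickle.dump(d,open('w1.pkl','wb'))
to([.6229,.0772,.2]);print(proj(d,[b2w(63,45,127),b2w(-48,75,98),b2w(-37,-70,98),b2w(120,0,67),b2w(128,118,67)]))
E
```

```text
clk 1.85 box-frame tcp [ 62.6  45.9 229.7] F [-0.5  0.3 -0.4] yaw-x 8.435967407380293 tool delta [-0.0009 -0.0003  0.0297]
[[284.11469396 204.37126317]
 [320.34725296  64.34523991]
 [145.25047461  79.47833336]
 [242.8906159  237.0525096 ]
 [350.49177374 243.38853318]]
```

View pics/w1.png

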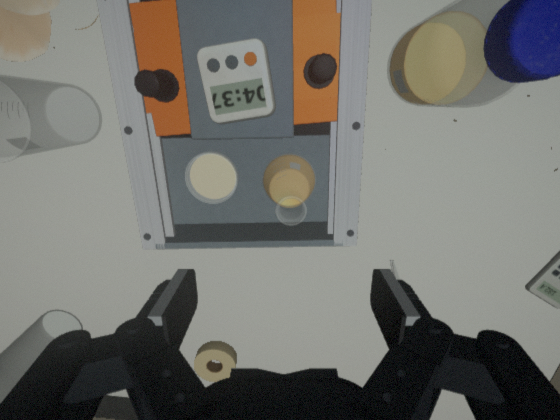

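The wrist picture shows the flask mouth at (291,210), knob tops at (322,69) and (147,83), the dish at (211,177), and the right end of the shutter ahead of the left.

```bash
python3 - <<'E'
from h import *
import pickle
d=pickle.load(open('w1.pkl','rb'))
for n,uv,z in [('flask',(291,210),.127),('kl',(322,69),.098),('kr',(147,83),.098),('cornerL',(357,246),.067),('cornerR',(140,249),.067),('innerL',(330,241),.067),('innerR',(166,243),.067),('dish',(211,176),.024)]:
    P=pix2z(d,uv,z);print(n,P,w2b(P))
P=pix2z(d,(291,210),.127);P[2]=.095;to(P)
E
```

```text
flask [0.62664905 0.0830969  0.127     ] [ 68.1  50.8 127. ]
kl [0.51150461 0.09152908 0.098     ] [-44.5  76.5  98. ]
kr [ 0.54346109 -0.05071431  0.098     ] [-34.3 -68.9  98. ]
cornerL [0.67786651 0.16628116 0.067     ] [131.2 125.4  67. ]
cornerR [ 0.71673724 -0.07049208  0.067     ] [ 134.1 -114.5   67. ]
innerL [0.67630408 0.13562839 0.067     ] [125.   95.3  67. ]
innerR [ 0.70515812 -0.04221386  0.067     ] [126.9 -84.8  67. ]
dish [ 0.63395207 -0.00747979  0.024     ] [ 61.7 -39.8  24. ]
clk 1.85 box-frame tcp [ 62.6  45.9 229.7] F [-0.5  0.3 -0.4] yaw-x 8.435967407380293 tool delta [-0.0056  0.005   0.1347]
```

Request:
carry_out([
  [-0.005,0.004,0.02,0,0,0,-1],
  [0,0,0.035,0,0,0,-1],
  [0,0,0.035,0,0,0,-1],
  [0,0,0.03,0,0,0,-1],
  [0,0,0.015,0,0,0,-1],
  [0,0,0,0,0,0,-1],
  [0,0,0,0,0,0,0.3],
  [0,0,0,0,0,0,1],
  [0,0,0,0,0,0,1],
  [0,0,0,0,0,0,1],
  [0,0,0,0,0,0,1],
])

```text
clock: 2.95
ee_pos: [0.6255, 0.0837, 0.0971]
ee_rot: [[-0.989, -0.149, 0.002], [-0.149, 0.989, -0.001], [-0.001, -0.001, -1.0]]
wrist_force: [-0.2, -1.8, 5.2]
opening: 0.289
gripper_force: 58.7
```

Request:
carry_out([
  [0,0,-0.01,0,0,0,1],
  [0,0,-0.03,0,0,0,1],
  [0,0,-0.03,0,0,0,1],
  [0,0,-0.03,0,0,0,1],
  [-0.002,0.02,0,0,0,0,1],
  [-0.002,0.036,0,0,0,0,1],
  [-0.002,0.04,0,0,0,0,1],
  [-0.002,0.04,0,0,0,0,1],
  [-0.002,0.03,0,0,0,0,1],
  [-0.001,0.015,0,0,0,0,1],
  [0,0,0,0,0,0,1],
  [0,0,0,0,0,0,1],
])

```text
clock: 4.15
ee_pos: [0.6088, 0.2641, 0.1964]
ee_rot: [[-0.989, -0.15, -0.0], [-0.15, 0.989, -0.0], [0.0, -0.0, -1.0]]
wrist_force: [1.0, -0.0, -1.8]
opening: 0.289
gripper_force: 59.1
```

```bash
python3 - <<'E'
from h import *
d=cap('side','s2.png')
a=cv2.imread('pics/s2.png')[180:340,140:360];cv2.imwrite('pics/s2c.png',cv2.resize(a,(770,560)))
to([.61,.265,.087]);print(proj(d,[[.61,.265,0]]))
E
```

```text
clk 4.2 box-frame tcp [ 77.7 232.  196.5] F [ 0.4 -0.3 -1.4] yaw-x 8.561779699467666 tool delta [-0.0013  0.0012  0.1095]
[[259.87105389 327.86631509]]
```

View pics/s2c.png

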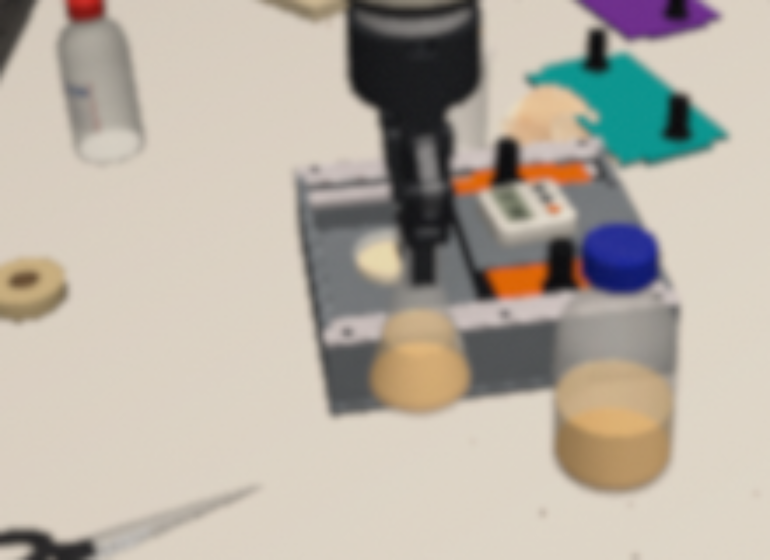

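The flask is held upright in the fingers at crop (420,350), with clear bench below it. I lower it 109 mm and release.

Request:
carry_out([
  [0,0,0.03,0,0,0,1],
  [0,0,0.035,0,0,0,1],
  [0,0,0.025,0,0,0,1],
  [0,0,0.01,0,0,0,1],
  [0,0,0.005,0,0,0,1],
  [0,0,0.003,0,0,0,1],
  [0,0,0,0,0,0,1],
  [0,0,0,0,0,0,1],
])

```text
clock: 5.0
ee_pos: [0.6093, 0.2648, 0.0893]
ee_rot: [[-0.989, -0.15, 0.001], [-0.15, 0.989, 0.0], [-0.001, 0.0, -1.0]]
wrist_force: [-0.3, -0.6, -1.8]
opening: 0.288
gripper_force: 59.1
```

Request:
carry_out([
  [0,0,0.0015,0,0,0,1],
  [0,0,0,0,0,0,1],
  [0,0,0,0,0,0,0.5],
  [0,0,0,0,0,0,0],
  [0,0,0,0,0,0,-0.5],
  [0,0,0,0,0,0,-1],
  [0,0,0,0,0,0,-1],
  [0,0,0,0,0,0,-1],
])

```text
clock: 5.8
ee_pos: [0.6087, 0.2647, 0.0868]
ee_rot: [[-0.989, -0.15, -0.0], [-0.15, 0.989, -0.0], [0.0, 0.0, -1.0]]
wrist_force: [0.0, 0.6, -0.4]
opening: 1.003
gripper_force: 0.0
```

```bash
sed -i 's/BP=np.array(.*);BY=.*/BP=np.array([0.570,0.027]);BY=np.radians(8.8)/' h.py; python3 - <<'E'
from h import *
for x,y in [(-75,75),(-65,-71)]: to(b2w(x,y,140))
E
```

```text
clk 5.8 box-frame tcp [ 74.6 229.   86.8] F [ 0.   0.6 -0.4] yaw-x 8.6065599879767 tool delta [ 0.1491 -0.1545 -0.0532]
clk 5.8 box-frame tcp [ 74.6 229.   86.8] F [ 0.   0.6 -0.4] yaw-x 8.6065599879767 tool delta [ 0.1386 -0.3005 -0.0532]
```

Request:
carry_out([
  [0,0,-0.02,0,0,0,-1],
  [0,0,-0.045,0,0,0,-1],
  [0,0,-0.045,0,0,0,0],
  [0,-0.045,0,0,0,0,1],
  [0,-0.045,0,0,0,0,1],
  [0,-0.045,0,0,0,0,1],
  [0.03,-0.0195,0,0,0,0,1],
  [0.04,0,0,0,0,0,1],
  [0.04,0,0,0,0,0,1],
  [0.039,0,0,0,0,0,1],
  [0,0,0,0,0,0,1],
])

```text
clock: 6.9
ee_pos: [0.4803, 0.0893, 0.1972]
ee_rot: [[-0.989, -0.149, -0.002], [-0.149, 0.989, -0.0], [0.002, 0.0, -1.0]]
wrist_force: [0.5, 1.2, 0.0]
opening: -0.002
gripper_force: 0.0
```

```bash
python3 - <<'E'
from h import *
import pickle
s=sensors.sense();d=dict(cap('wrist','w2.png'))
R=np.array(s['ee_rot']);M=np.eye(4);M[:3,:3]=R;M[:3,3]=s['ee_pos'];W=np.linalg.inv(M@d['T_tool_cam'])
d['rvec']=cv2.Rodrigues(W[:3,:3])[0];d['tvec']=W[:3,3];pickle.dump(d,open('w2.pkl','wb'))
d2=cap('scene','sc2.png')
w=cv2.imread('pics/w2.png');c=cv2.resize(cv2.imread('pics/sc2.png')[110:260,180:330],(420,420));w=cv2.resize(w,(380,285));
o=np.zeros((420,800,3),np.uint8);o[:285,:380]=w;o[:,380:]=c;cv2.imwrite('pics/m2.png',o)
to(b2w(-75,75,78))
E
```

```text
clk 7.0 box-frame tcp [-75.1  75.  197.4] F [0.  0.  0.8] yaw-x 8.596104881009687 tool delta [0.000e+00 1.000e-04 1.194e-01]
```

View pics/m2.png

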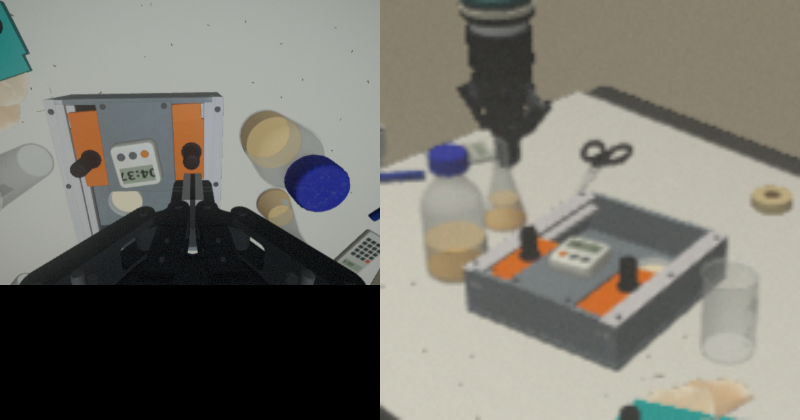

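The flask stands upright left of the box, at m2 (505,200). The left knob top is at about wrist pixel (282,239) and the right at about (118,249). I'll refine the knobs by a dark blob near them.

```bash
python3 - <<'E'
from h import *
import pickle
d=pickle.load(open('w2.pkl','rb'))
for uv in [(282,239),(282,230),(118,249)]: print(w2b(pix2z(d,uv,.098)))
print(proj(d,[b2w(-48,73,98),b2w(-38,-73,98)]),proj(d,[b2w(-75,75,98)]))
w=cv2.imread('pics/w2.png');print(*[(''.join('%4d'%v for v in w[r,262:306:2].mean(1))) for r in range(205,262,3)],sep='\n')
for z in(180,120,80): print(proj(d,[b2w(-75,75,z)]))
E
```

```text
[-49.8  74.7  98. ]
[-58.3  74.7  98. ]
[-40.6 -69.4  98. ]
[[280.07954515 240.93047206]
 [114.39914206 251.68327773]] [[282.27235783 211.67788019]]
 112 110 109 110 109 109 112 111 109 110 112 111 111 113 111 111 113 112 114 119 167 169
 108 110 112 112 112 109 112 111 106 106 107 110 111 109 112 111 111 111 114 115 168 167
 108 110 107 108 109 108  78  61  51  50  51  54  61  71 104 110 113 116 112 117 166 167
 111 111 112 110  99  56  46  50  45  45  46  44  52  52  49  65 103 112 115 119 166 168
 107 110 104  89  47  47  43  45  44  45  40  49  49  44  54  52  59 108 113 120 165 167
 109 109 106  55  47  40  45  42  39  41  43  48  45  43  48  46  50  72 112 119 167 168
 106 109 105  49  49  42  41  44  40  44  40  46  41  46  45  46  48  63 109 121 165 168
 108 107 106  51  43  38  40  43  45  41  43  43  48  42  38  43  48  61 111 117 166 168
 107 111 106  82  46  38  40  41  46  47  49  56  53  44  42  42  50 104 111 121 165 168
 109 110 105 108  62  36  41  49  52  52  56  51  56  58  45  45  80 109 110 120 164 167
 109 109 108 106  56  44  46  46  49  50  46  47  52  50  49  49  89 108 109 120 164 168
 108 106 107 106  47  39  44  48  48  44  47  47  46  48  49  47  82 109 110 120 165 168
 108 107 108 106  61  44  42  42  49  44  46  48  43  47  50  48 107 109 110 120 165 166
 109 107 107 104 102  49  49  47  42  41  43  41  43  46  48  77 108 110 108 122 165 167
 109 108 109 109 109 106  69  43  40  43  41  46  43  53  96 112 109 111 107 124 165 168
 109 107 108 106 108 109 108 107  95  87  75  86 105 109 107 108 110 109 111 122 167 167
 107 108 106 108 108 104 102 108 111 107 109 108 109 109 108 109 109 109 109 122 164 166
 105 105 106 109 103  80  79  81  83  68  50  48  51  78  79  81  78  87 109 121 165 167
 102 106 103 109  98  81  79  83  82  69  38  40  41  79  79  84  82  86 108 123 164 167
[[281.90984696 258.07245464]]
[[282.19840929 221.14190322]]
[[282.32452566 205.00137847]]
```

Request:
carry_out([
  [0.015,0,0.04,0,0,0,1],
  [0,0,0.045,0,0,0,1],
  [0,0,0.034,0,0,0,1],
  [0,0,0,0,0,0,1],
  [-0.01,0,0,0,0,0,1],
  [-0.005,0,0,0,0,0,1],
  [-0.003,0,0,0,0,0,1],
  [-0.003,0,0,0,0,0,1],
])

```text
clock: 7.8
ee_pos: [0.491, 0.0906, 0.0787]
ee_rot: [[-0.989, -0.15, 0.001], [-0.15, 0.989, -0.0], [-0.001, -0.0, -1.0]]
wrist_force: [-5.4, -1.8, 4.7]
opening: -0.003
gripper_force: 2.5
```

Request:
carry_out([
  [-0.003,0,0,0,0,0,1],
  [-0.003,0,0,0,0,0,1],
  [-0.003,0,0,0,0,0,1],
  [-0.003,0,0,0,0,0,1],
])

```text
clock: 8.2
ee_pos: [0.5024, 0.0924, 0.0785]
ee_rot: [[-0.989, -0.15, 0.0], [-0.15, 0.989, -0.0], [-0.0, -0.0, -1.0]]
wrist_force: [-5.6, -0.1, 4.3]
opening: 0.0
gripper_force: 2.6
```

Request:
carry_out([
  [-0.003,0,0,0,0,0,1],
  [-0.002,0,0,0,0,0,1],
  [0.02,0,0,0,0,0,1],
  [0,0,-0.04,0,0,0,1],
  [0,-0.049,0,0,0,0,1],
  [0,-0.049,0,0,0,0,1],
  [0,-0.048,0,0,0,0,1],
  [0,0,0,0,0,0,1],
  [0,0,0.04,0,0,0,1],
  [-0.006,0,0,0,0,0,1],
  [-0.003,0,0,0,0,0,1],
  [-0.003,0,0,0,0,0,1],
])

```text
clock: 9.4
ee_pos: [0.5225, -0.0522, 0.0793]
ee_rot: [[-0.989, -0.15, 0.002], [-0.15, 0.989, -0.0], [-0.002, -0.001, -1.0]]
wrist_force: [0.3, -0.3, 0.0]
opening: 0.005
gripper_force: 0.0
```

```bash
python3 -c "
from h import *
to(b2w(-50,-73,78))"
```

```text
clk 9.4 box-frame tcp [-59.1 -71.   79.3] F [ 0.3 -0.3  0. ] yaw-x 8.65286091532081 tool delta [-0.0091 -0.002   0.0013]
```

Request:
carry_out([
  [-0.003,0,0,0,0,0,1],
  [-0.003,0,0,0,0,0,1],
  [-0.003,0,0,0,0,0,1],
  [-0.003,0,0,0,0,0,1],
  [-0.003,0,0,0,0,0,1],
])

```text
clock: 9.9
ee_pos: [0.5359, -0.0501, 0.0783]
ee_rot: [[-0.989, -0.15, -0.0], [-0.15, 0.989, -0.0], [0.001, -0.0, -1.0]]
wrist_force: [-5.5, -0.4, 5.4]
opening: -0.001
gripper_force: 2.7
```

Request:
carry_out([
  [0.015,0,0,0,0,0,1],
  [0,0,-0.04,0,0,0,1],
  [0,0.049,0,0,0,0,1],
  [0,0.049,0,0,0,0,1],
  [0,0.048,0,0,0,0,1],
  [0,0,0.04,0,0,0,1],
  [-0.005,0,0,0,0,0,1],
  [-0.004,0,0,0,0,0,1],
  [-0.0035,0,0,0,0,0,1],
  [-0.0035,0,0,0,0,0,1],
  [-0.0035,0,0,0,0,0,1],
  [-0.003,0,0,0,0,0,1],
])

```text
clock: 11.1
ee_pos: [0.5219, 0.0947, 0.0784]
ee_rot: [[-0.989, -0.149, 0.0], [-0.149, 0.989, -0.0], [0.0, -0.0, -1.0]]
wrist_force: [-5.0, -0.9, 3.8]
opening: 0.003
gripper_force: 2.5
```

```bash
python3 -c "
from h import *
to(b2w(-38,74,78))"
```

```text
clk 11.1 box-frame tcp [-37.2  74.3  78.4] F [-5.  -0.9  3.8] yaw-x 8.550423478299676 tool delta [ 0.0008 -0.0003  0.0004]
```

Request:
carry_out([
  [0.015,0,0,0,0,0,1],
  [0,0,-0.04,0,0,0,1],
  [0,-0.049,0,0,0,0,1],
  [0,-0.049,0,0,0,0,1],
  [0,-0.048,0,0,0,0,1],
  [0,0,0.04,0,0,0,1],
  [-0.005,0,0,0,0,0,1],
  [-0.004,0,0,0,0,0,1],
  [-0.0035,0,0,0,0,0,1],
  [-0.0035,0,0,0,0,0,1],
  [-0.0035,0,0,0,0,0,1],
  [-0.003,0,0,0,0,0,1],
])

```text
clock: 12.3
ee_pos: [0.5511, -0.0475, 0.0786]
ee_rot: [[-0.989, -0.15, 0.0], [-0.15, 0.989, -0.001], [-0.0, -0.001, -1.0]]
wrist_force: [-5.6, -1.1, 5.1]
opening: -0.005
gripper_force: 2.9
```

Request:
carry_out([
  [0.015,0,0,0,0,0,1],
  [0,0,-0.04,0,0,0,1],
  [0,0.049,0,0,0,0,1],
  [0,0.049,0,0,0,0,1],
  [0,0.048,0,0,0,0,1],
  [0,0,0.04,0,0,0,1],
  [-0.005,0,0,0,0,0,1],
  [-0.004,0,0,0,0,0,1],
  [-0.0035,0,0,0,0,0,1],
  [-0.0035,0,0,0,0,0,1],
  [-0.0035,0,0,0,0,0,1],
  [-0.003,0,0,0,0,0,1],
])

```text
clock: 13.5
ee_pos: [0.5368, 0.0969, 0.0785]
ee_rot: [[-0.989, -0.149, 0.0], [-0.149, 0.989, -0.0], [-0.0, -0.0, -1.0]]
wrist_force: [-5.2, -0.6, 4.9]
opening: 0.001
gripper_force: 2.8
```

```bash
python3 -c "
from h import *
to(b2w(-22,74,78))"
```

```text
clk 13.5 box-frame tcp [-22.1  74.2  78.5] F [-5.2 -0.6  4.9] yaw-x 8.545784670550441 tool delta [-0.0001 -0.0002  0.0005]
```

Request:
carry_out([
  [0.015,0,0,0,0,0,1],
  [0,0,-0.04,0,0,0,1],
  [0,-0.049,0,0,0,0,1],
  [0,-0.049,0,0,0,0,1],
  [0,-0.048,0,0,0,0,1],
  [0,0,0.04,0,0,0,1],
  [-0.005,0,0,0,0,0,1],
  [-0.004,0,0,0,0,0,1],
  [-0.0035,0,0,0,0,0,1],
  [-0.0035,0,0,0,0,0,1],
  [-0.0035,0,0,0,0,0,1],
  [-0.003,0,0,0,0,0,1],
])

```text
clock: 14.7
ee_pos: [0.5659, -0.0453, 0.0786]
ee_rot: [[-0.989, -0.15, 0.0], [-0.15, 0.989, -0.0], [-0.0, -0.001, -1.0]]
wrist_force: [-5.5, -1.3, 4.9]
opening: 0.003
gripper_force: 2.7
```

Request:
carry_out([
  [0.015,0,0,0,0,0,1],
  [0,0,-0.04,0,0,0,1],
  [0,0.049,0,0,0,0,1],
  [0,0.049,0,0,0,0,1],
  [0,0.048,0,0,0,0,1],
  [0,0,0.04,0,0,0,1],
  [-0.005,0,0,0,0,0,1],
  [-0.004,0,0,0,0,0,1],
  [-0.0035,0,0,0,0,0,1],
  [-0.0035,0,0,0,0,0,1],
  [-0.0035,0,0,0,0,0,1],
  [-0.003,0,0,0,0,0,1],
])

```text
clock: 15.9
ee_pos: [0.5516, 0.0992, 0.0786]
ee_rot: [[-0.989, -0.149, 0.0], [-0.149, 0.989, -0.0], [-0.0, -0.0, -1.0]]
wrist_force: [-5.4, -0.3, 4.6]
opening: 0.002
gripper_force: 2.7
```

```bash
python3 -c "
from h import *
to(b2w(-7,74,78))"
```

```text
clk 15.9 box-frame tcp [-7.1 74.1 78.6] F [-5.4 -0.3  4.6] yaw-x 8.550372726514023 tool delta [-0.0001 -0.0001  0.0006]
```

Request:
carry_out([
  [0.015,0,0,0,0,0,1],
  [0,0,-0.04,0,0,0,1],
  [0,-0.049,0,0,0,0,1],
  [0,-0.049,0,0,0,0,1],
  [0,-0.048,0,0,0,0,1],
  [0,0,0.04,0,0,0,1],
  [-0.005,0,0,0,0,0,1],
  [-0.004,0,0,0,0,0,1],
  [-0.0035,0,0,0,0,0,1],
  [-0.0035,0,0,0,0,0,1],
  [-0.0035,0,0,0,0,0,1],
  [-0.003,0,0,0,0,0,1],
])

```text
clock: 17.1
ee_pos: [0.5808, -0.043, 0.0786]
ee_rot: [[-0.989, -0.15, 0.0], [-0.15, 0.989, -0.0], [-0.0, -0.0, -1.0]]
wrist_force: [-5.0, -0.6, 4.6]
opening: 0.006
gripper_force: 2.7
```

Request:
carry_out([
  [0.015,0,0,0,0,0,1],
  [0,0,-0.04,0,0,0,1],
  [0,0.049,0,0,0,0,1],
  [0,0.049,0,0,0,0,1],
  [0,0.048,0,0,0,0,1],
  [0,0,0.04,0,0,0,1],
  [-0.005,0,0,0,0,0,1],
  [-0.004,0,0,0,0,0,1],
  [-0.0035,0,0,0,0,0,1],
  [-0.0035,0,0,0,0,0,1],
  [-0.0035,0,0,0,0,0,1],
  [-0.003,0,0,0,0,0,1],
])

```text
clock: 18.3
ee_pos: [0.5665, 0.1014, 0.0785]
ee_rot: [[-0.989, -0.149, 0.0], [-0.149, 0.989, -0.0], [-0.0, -0.0, -1.0]]
wrist_force: [-5.7, -0.5, 3.4]
opening: -0.0
gripper_force: 2.4
```

Request:
carry_out([
  [0.015,0,0,0,0,0,1],
  [0,0,-0.04,0,0,0,1],
  [0,-0.049,0,0,0,0,1],
  [0,-0.049,0,0,0,0,1],
  [0,-0.048,0,0,0,0,1],
  [0,0,0.04,0,0,0,1],
  [-0.005,0,0,0,0,0,1],
  [-0.004,0,0,0,0,0,1],
  [-0.0035,0,0,0,0,0,1],
  [-0.0035,0,0,0,0,0,1],
  [-0.0035,0,0,0,0,0,1],
  [-0.003,0,0,0,0,0,1],
])

```text
clock: 19.5
ee_pos: [0.5956, -0.0408, 0.0787]
ee_rot: [[-0.989, -0.15, 0.0], [-0.15, 0.989, -0.0], [-0.0, -0.0, -1.0]]
wrist_force: [-4.7, -1.1, 3.7]
opening: -0.0
gripper_force: 2.6
```

```bash
python3 -c "
from h import *
to(b2w(14,-72,78))"
```

```text
clk 19.5 box-frame tcp [ 14.9 -70.9  78.7] F [-4.7 -1.1  3.7] yaw-x 8.653464560060096 tool delta [ 0.0009 -0.0011  0.0007]
```

Request:
carry_out([
  [0.015,0,0,0,0,0,1],
  [0,0,-0.04,0,0,0,1],
  [0,0.049,0,0,0,0,1],
  [0,0.049,0,0,0,0,1],
  [0,0.048,0,0,0,0,1],
  [0,0,0.04,0,0,0,1],
  [-0.005,0,0,0,0,0,1],
  [-0.004,0,0,0,0,0,1],
  [-0.0035,0,0,0,0,0,1],
  [-0.0035,0,0,0,0,0,1],
  [-0.0035,0,0,0,0,0,1],
  [-0.003,0,0,0,0,0,1],
])

```text
clock: 20.7
ee_pos: [0.5813, 0.1037, 0.0786]
ee_rot: [[-0.989, -0.149, 0.0], [-0.149, 0.989, -0.0], [-0.0, -0.0, -1.0]]
wrist_force: [-5.9, -1.6, 4.3]
opening: -0.002
gripper_force: 2.8
```

Request:
carry_out([
  [0.015,0,0,0,0,0,1],
  [0,0,-0.04,0,0,0,1],
  [0,-0.049,0,0,0,0,1],
  [0,-0.049,0,0,0,0,1],
  [0,-0.048,0,0,0,0,1],
  [0,0,0.04,0,0,0,1],
  [-0.005,0,0,0,0,0,1],
  [-0.004,0,0,0,0,0,1],
  [-0.0035,0,0,0,0,0,1],
  [-0.0035,0,0,0,0,0,1],
  [-0.0035,0,0,0,0,0,1],
  [-0.003,0,0,0,0,0,1],
])

```text
clock: 21.9
ee_pos: [0.6104, -0.0385, 0.0787]
ee_rot: [[-0.989, -0.15, 0.0], [-0.15, 0.989, -0.0], [-0.0, -0.0, -1.0]]
wrist_force: [-4.9, -1.2, 3.4]
opening: -0.0
gripper_force: 2.6
```

Request:
carry_out([
  [0.015,0,0,0,0,0,1],
  [0,0,-0.04,0,0,0,1],
  [0,0.049,0,0,0,0,1],
  [0,0.049,0,0,0,0,1],
  [0,0.048,0,0,0,0,1],
  [0,0,0.04,0,0,0,1],
  [-0.005,0,0,0,0,0,1],
  [-0.004,0,0,0,0,0,1],
  [-0.0035,0,0,0,0,0,1],
  [-0.0035,0,0,0,0,0,1],
  [-0.0035,0,0,0,0,0,1],
  [-0.003,0,0,0,0,0,1],
])

```text
clock: 23.1
ee_pos: [0.5962, 0.1059, 0.0786]
ee_rot: [[-0.989, -0.149, 0.0], [-0.149, 0.989, -0.0], [-0.0, -0.0, -1.0]]
wrist_force: [-4.4, -1.1, 4.5]
opening: 0.001
gripper_force: 2.5
```

```bash
python3 -c "
from h import *
to(b2w(37,74,78))"
```

```text
clk 23.1 box-frame tcp [37.9 74.  78.6] F [-4.4 -1.1  4.5] yaw-x 8.557504097886868 tool delta [ 0.0009 -0.      0.0006]
```

Request:
carry_out([
  [0.015,0,0,0,0,0,1],
  [0,0,-0.04,0,0,0,1],
  [0,-0.049,0,0,0,0,1],
  [0,-0.049,0,0,0,0,1],
  [0,-0.048,0,0,0,0,1],
  [0,0,0.04,0,0,0,1],
  [-0.005,0,0,0,0,0,1],
  [-0.004,0,0,0,0,0,1],
  [-0.0035,0,0,0,0,0,1],
  [-0.0035,0,0,0,0,0,1],
  [-0.0035,0,0,0,0,0,1],
  [-0.003,0,0,0,0,0,1],
])

```text
clock: 24.3
ee_pos: [0.6253, -0.0363, 0.0788]
ee_rot: [[-0.989, -0.15, 0.0], [-0.15, 0.989, -0.001], [-0.0, -0.001, -1.0]]
wrist_force: [-4.8, -0.8, 2.9]
opening: -0.0
gripper_force: 2.5
```

Request:
carry_out([
  [0.015,0,0,0,0,0,1],
  [0,0,-0.04,0,0,0,1],
  [0,0.049,0,0,0,0,1],
  [0,0.049,0,0,0,0,1],
  [0,0.048,0,0,0,0,1],
  [0,0,0.04,0,0,0,1],
  [-0.005,0,0,0,0,0,1],
  [-0.004,0,0,0,0,0,1],
  [-0.003,0,0,0,0,0,1],
  [-0.002,0,0,0,0,0,1],
  [-0.002,0,0,0,0,0,1],
  [-0.002,0,0,0,0,0,1],
])

```text
clock: 25.5
ee_pos: [0.6063, 0.1075, 0.0786]
ee_rot: [[-0.989, -0.149, 0.0], [-0.149, 0.989, -0.0], [-0.0, -0.0, -1.0]]
wrist_force: [-5.1, -0.9, 3.7]
opening: -0.003
gripper_force: 2.6
```

```bash
python3 -c "
from h import *
to(b2w(52,74,78))"
```

```text
clk 25.5 box-frame tcp [48.2 74.  78.6] F [-5.1 -0.9  3.7] yaw-x 8.55736038238753 tool delta [-0.0038  0.      0.0006]
```

Request:
carry_out([
  [-0.002,0,0,0,0,0,1],
  [-0.001,0,0,0,0,0,1],
  [-0.001,0,0,0,0,0,1],
])

```text
clock: 25.8
ee_pos: [0.6081, 0.1078, 0.0785]
ee_rot: [[-0.989, -0.149, -0.004], [-0.149, 0.989, -0.001], [0.004, -0.0, -1.0]]
wrist_force: [-21.5, -4.6, 16.0]
opening: 0.002
gripper_force: 11.1
```

Request:
carry_out([
  [0.015,0,0,0,0,0,1],
  [0,0,-0.04,0,0,0,1],
  [0,-0.049,0,0,0,0,1],
  [0,-0.049,0,0,0,0,1],
  [0,-0.048,0,0,0,0,1],
  [0,0,0.04,0,0,0,1],
  [-0.005,0,0,0,0,0,1],
  [-0.004,0,0,0,0,0,1],
  [-0.002,0,0,0,0,0,1],
  [-0.002,0,0,0,0,0,1],
  [-0.001,0,0,0,0,0,1],
])

```text
clock: 26.9
ee_pos: [0.6311, -0.0353, 0.0789]
ee_rot: [[-0.989, -0.151, 0.001], [-0.151, 0.989, -0.001], [-0.0, -0.001, -1.0]]
wrist_force: [-5.5, -0.8, 4.7]
opening: -0.003
gripper_force: 2.6
```

Request:
carry_out([
  [-0.001,0,0,0,0,0,1],
  [-0.001,0,0,0,0,0,1],
])

```text
clock: 27.1
ee_pos: [0.6323, -0.0353, 0.0787]
ee_rot: [[-0.989, -0.15, -0.001], [-0.15, 0.989, -0.001], [0.001, -0.001, -1.0]]
wrist_force: [-12.5, -3.2, 10.1]
opening: -0.0
gripper_force: 6.6
```

Request:
carry_out([
  [-0.001,0,0,0,0,0,1],
  [-0.0005,0,0,0,0,0,1],
])

```text
clock: 27.3
ee_pos: [0.6324, -0.0352, 0.0786]
ee_rot: [[-0.989, -0.15, -0.003], [-0.15, 0.989, -0.001], [0.004, -0.001, -1.0]]
wrist_force: [-20.0, -3.8, 14.1]
opening: -0.002
gripper_force: 10.3
```

Request:
carry_out([
  [0.015,0,0,0,0,0,1],
  [0,0,-0.04,0,0,0,1],
  [0,0.049,0,0,0,0,1],
  [0,0.049,0,0,0,0,1],
  [0,0.048,0,0,0,0,1],
  [0,0,0.04,0,0,0,1],
  [-0.005,0,0,0,0,0,1],
  [-0.004,0,0,0,0,0,1],
  [-0.002,0,0,0,0,0,1],
  [-0.001,0,0,0,0,0,1],
])

```text
clock: 28.3
ee_pos: [0.6083, 0.108, 0.0788]
ee_rot: [[-0.989, -0.149, -0.003], [-0.149, 0.989, 0.001], [0.003, 0.001, -1.0]]
wrist_force: [-17.6, 1.4, 5.5]
opening: -0.004
gripper_force: 8.8
```

Request:
carry_out([
  [0.01,0,0,0,0,0,1],
  [0.01,0,-0.03,0,0,0,1],
  [0,0,-0.045,0,0,0,1],
  [0.04,-0.025,-0.04,0,0,0,1],
  [0.04,-0.03,-0.03,0,0,0,1],
  [0.04,-0.025,0,0,0,0,1],
  [0.02,0,0,0,0,0,1],
  [0,0,0,0,0,0,1],
])

```text
clock: 29.1
ee_pos: [0.4737, 0.015, 0.2129]
ee_rot: [[-0.989, -0.147, 0.003], [-0.147, 0.989, -0.001], [-0.003, -0.001, -1.0]]
wrist_force: [-0.3, 0.3, 0.2]
opening: -0.001
gripper_force: 0.0
```

```bash
python3 - <<'E'
from h import *
a=cap('scene','f1.png');b=cap('side','f2.png')
A=cv2.resize(cv2.imread('pics/f1.png')[130:260,190:320],(400,400));B=cv2.resize(cv2.imread('pics/f2.png')[190:340,210:360],(400,400))
cv2.imwrite('pics/m3.png',np.hstack([A,B]))
E
```

```text
(no output)
```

View pics/m3.png

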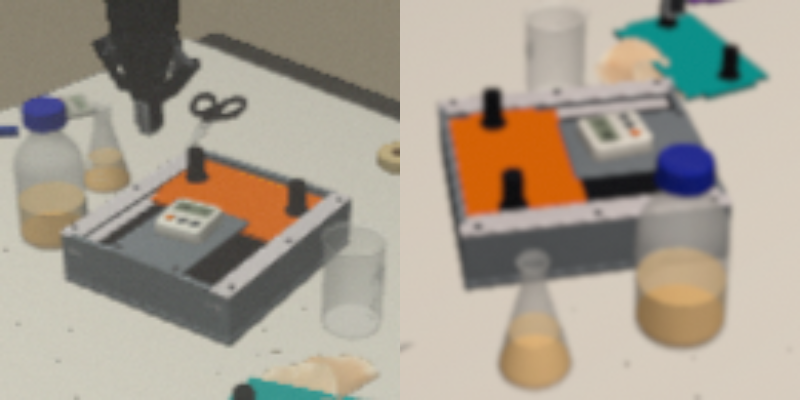

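The shutter looks straight and shut, the flask stands upright, and the timer, bottle and beaker look unmoved. One last gentle touch on the right knob will confirm that end is still home.

Request:
carry_out([
  [-0.03,-0.025,0,0,0,0,1],
  [-0.035,-0.025,0,0,0,0,1],
  [-0.035,-0.023,0,0,0,0,1],
  [-0.0345,0,0,0,0,0,1],
  [0,0,0.045,0,0,0,1],
  [0,0,0.045,0,0,0,1],
  [0,0,0.044,0,0,0,1],
  [-0.005,0,0,0,0,0,1],
  [-0.005,0,0,0,0,0,1],
  [-0.003,0,0,0,0,0,1],
  [-0.001,0,0,0,0,0,1],
])

```text
clock: 30.3
ee_pos: [0.6325, -0.0338, 0.079]
ee_rot: [[-0.989, -0.149, -0.002], [-0.149, 0.989, -0.002], [0.002, -0.001, -1.0]]
wrist_force: [-18.1, -4.5, 6.1]
opening: 0.003
gripper_force: 9.4
```

Contact is at the same home position with 18 N, so it is home. I back away.

Request:
carry_out([
  [0.01,0,0,0,0,0,1],
  [0.01,0,-0.03,0,0,0,1],
  [0,0,-0.045,0,0,0,1],
  [0,0,-0.04,0,0,0,1],
  [0,0,-0.02,0,0,0,1],
  [0,0,0,0,0,0,1],
  [0,0,0,0,0,0,1],
])

```text
clock: 31.0
ee_pos: [0.614, -0.0365, 0.2135]
ee_rot: [[-0.989, -0.15, 0.003], [-0.15, 0.989, -0.0], [-0.003, -0.001, -1.0]]
wrist_force: [0.3, 0.8, 0.3]
opening: -0.006
gripper_force: 0.0
```

```bash
python3 -c "
from h import *
print(order.hand_in())"
```

```text
the job is handed in; nothing more can be done
None
```

The flask stands upright on the bench and the orange shutter is fully shut, both ends checked home against the end wall; the timer, amber bottle and tall beaker look unmoved, nothing touched the dish, and the job was handed in at 31 s.

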